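Wedge a printing block tight in the carving jig

TASK

The printing block lies loose in the carving jig. Pick up the large wooden wedge with the squared head, lay it flat and loose in the tapered slot beside the block, thin end first, and let go of it; then push or tap its thick end along the slot until it jams, holding the block pressed tight against the jig's straight fence. Leave the block and the wedge lying flat on the jig and take the hand away.

Things in the scene. Friction and masses are not known exactly. Their poses are not given: they have to be found in the camera images.
- wedge: Large pale wooden wedge, loose, 0.1 kg: 130 mm long, 32 high; a parallel-sided head 42 long, 36 wide, then an 88 mm taper (1 in 4) to a 14 mm wide tip. Origin under the head's centre; x to the tip (tip at x +109, struck end at -21 mm), y to its straight side (y +18; the other side slopes), z up. Lies beside a slimmer wedge (20 mm wide) and a straight batten of the same pale wood, in any order.
- jig: Carving jig, fixed: plywood board 300 x 200 x 15 mm (x -200 to +100, y -100 to +100 mm), wooden bars 24 high. Origin on the bench under the clamped block; x = driving direction, z up. Straight fence, cork-faced: face y +40 (gives 3 mm, 5 N/mm), x -75 to +75. End stop: face x +60, y -22 to +40. Sloping fence: inner face from (-45, -65) to (+60, -39) mm; the slot is between it and the block, open above and at its -x end.
- wedge_home (a point): Point on the jig's board, at jig x -69, y -48, z +15 mm, axes as the jig's: where the wedge's origin lies, axes parallel, with the block just flat against the straight fence. Up to about there it slides with a few newtons, moving the block; then it jams tighter over the next 5 to 15 mm, at a push of 10 to 20 N. Pulled back 55 mm the wedge has 14 mm of side room, less the block's gap to the fence.
- block: Wooden printing block, loose, 0.2 kg, 120 (x) x 70 (y) x 30 mm high, carved pattern on top, lying on the jig's board with axes nearly parallel to the jig's, at the start 4 to 7 mm clear of the straight fence and 1 to 4 mm of the end stop. Origin: centre of its underside, z up. Clamped, it is at jig y +5 mm, x 0 or a little less.
Mind the look-alikes: they are no part of the job. What is shaped like the wedge but green or grey is not meant.

How it is judged:
By the outcome, as a careful person would: the job done as asked, in the order asked, and still so for the second after the job is handed in, with the robot touching nothing.
It also fails if it takes over 54 s, if anything falls off the work surface, if the arm or the gripper's body presses on something with over 40 N, if the wrist force passes 120 N, or if a joint passes its speed limit or range.

ROBOT

A 6-joint arm with a two-finger parallel gripper is mounted at the origin on the work surface. World frame = base frame: x ahead of the robot, y to its left, z up, the work surface at z = 0. Lengths are in mm, angles in rad, forces in N, time in s.
With the tool pointing down it reaches from about 400 to 925 mm from the base axis. Payload 12.5 kg.
Tool frame: the origin (TCP) lies at the very end of the fingers, on their centre line; the grasp point (between the pads) lies 19 mm behind it; y points along the fingers, z is the direction in which the jaws open and shut, and the axes are right-handed (so a half turn about y gives the same grasp; the last joint's range is limited). The gripper opens to 95 mm and grips with 3 to 60 N. Pads are 20 mm wide; open, the fingers measure 119 mm over their backs; the gripper's body (75 mm by 180 mm) begins 59 mm behind the grasp point.
Start: joints at [-1.236, 0.491, 1.559, -0, 1.092, -0.106], TCP at [266.689, -565.264, 214.661] pointing down, gripper open.
Joint ranges: [-3.1, 3.1], [-0.84, 2.19], [0.05, 2.79], [-1.13, 4.28], [0.06, 2.93], [-2.69, 2.69]. Speed limits (rad/s): [2.22, 2.22, 2.79, 3.14, 3.14, 3.14].

INTERFACE

Orientations are given as [roll, pitch, yaw] about the fixed x, y, z axes, in that order (R = Rz(yaw) Ry(pitch) Rx(roll)).
In Python, from cell import * gives the robot as it stands. The module is installed in compiled form; this text tells all that it offers.
- The arm moves only by the shell command python3 -m jog 'ROWS'. ROWS is a JSON object of lists of equal length, an entry for each row: "dp": the shift along the tool's x, y, z in m, a list of three; "rot": the turn, a rotation vector about the tool's x, y, z in rad, a list of three; "claw": the finger opening in m, from 0 to 0.0951. In form: {"dp": [[x, y, z], ...], "rot": [[wx, wy, wz], ...], "claw": [claw, ...]}. A call has 1 to 12 rows; each row is the pose to reach, as a shift and turn from the pose commanded when the call began, along the tool's axes at that moment; what a row does not reach only later rows make up. A row lasts 1/10 s, in which the tool goes at most 50 mm and 8.59 degrees, less where a joint would pass 70% of its speed; a pose out of reach is approached as far as the arm can. A call with a gripper value outside its range is refused whole. The fingers move at their own pace and stop on an object; the grip force is fixed at half the most. Time passes only in rows, so rows that repeat a pose let the fingers close. It gives the time, the measured TCP pose, the force and the opening at its end, in the units of the state.
- state(): the state, without advancing time (a new reading comes with each control period).
- read_camera(name): name is "scene" or "top" or "wrist"; returns the picture (420x560x3 uint8, red, green, blue); there is no depth.
- camera_info(name): a dict with "fx", "fy", "cx", "cy" (pixels), "eye" and "rotation" of the camera in the world. Camera axes: x right, y down, z forward; pixel columns grow to the right and rows downward; lengths in mm; the calibration is good to about 2 mm. A picture is of the moment at which its call begins: read the wrist's pose just before it. camera_info takes no time and is no camera call; for the wrist camera it gives the pose at the moment of the call.
- job_done(): hands the job in, once; it reports no verdict.
The state is a dict: "t": time; "joints": joint angles; "qvel": joint speeds; "tau": joint torques, N m; "eef_pos": TCP position; "tcp_rot": TCP orientation; "ft_force": force on the tool from outside, world axes, zero at the start; "moment": the same for the moment, N m; "opening": opening from 0.0 (shut) to 1.0 (fully open).
Only numpy, scipy, OpenCV 4.12 (cv2) and the standard library are available. Lean on these libraries where they do the work, as an engineer would, in place of code of your own. Each camera call takes 0.05 s, during which the arm holds its last target. There are 200 camera calls.

## Working session

There is one attempt and no reset: what is moved stays moved. The work goes in short steps, Python scripts to look and compute and a shell command to move; the robot and the scene stay as the last step left them, time stands still between calls to the robot, and variables do not carry over. Pictures are saved under pics/ and viewed, on a budget of 10 in all, crops included, one or two more only if the job needs it, and the job is handed in when it is done.

```bash
mkdir -p pics
python3 - <<'E'
from cell import *
import cv2
s=state();print(s)
for n in("scene","top"):
    im=read_camera(n);cv2.imwrite(f"pics/{n}0.png",im[:,:,::-1]);print(n,camera_info(n))
E
```

```text
{'t': 0.0, 'joints': array([-1.23561814e+00,  4.91573554e-01,  1.55945412e+00, -7.65397950e-06,
        1.09170724e+00, -1.05592482e-01]), 'qvel': array([-0.00022381, -0.00069265, -0.00265501,  0.00027045,  0.00227442,
       -0.00111396]), 'tau': array([ 2.61375571e-03, -6.12630272e+01, -2.58184236e+01,  6.93884608e-02,
        4.81595763e-02, -3.13860596e-05]), 'eef_pos': array([ 266.58887171, -565.01777671,  214.05144845]), 'tcp_rot': array([-1.57193294e+00,  1.13639891e-04, -2.70081852e+00]), 'ft_force': array([ 0.79058166, -0.7885969 , -0.04387777]), 'moment': array([ 0.04734285, -0.01693205, -0.05562049]), 'opening': 0.9973837273055062}
scene {'fx': 475.85948285553496, 'fy': 475.85948285553496, 'cx': 277.5913131458517, 'cy': 204.4976843293387, 'eye': array([1217.52405576,   63.84966955,  731.47082886]), 'rotation': array([-2.35037809,  0.0192447 ,  1.80138859])}
top {'fx': 398.62540097282243, 'fy': 398.62540097282243, 'cx': 278.9123392911069, 'cy': 211.80959938388725, 'eye': array([453.5618902 , -96.09135434, 930.5130803 ]), 'rotation': array([-3.06256641, -0.0159571 , -1.55517465])}
```

View pics/top0.png

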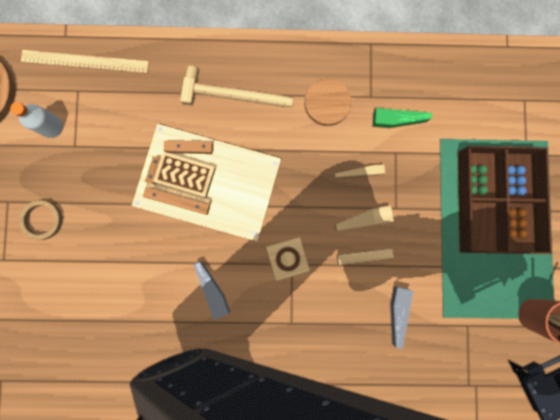

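View pics/scene0.png

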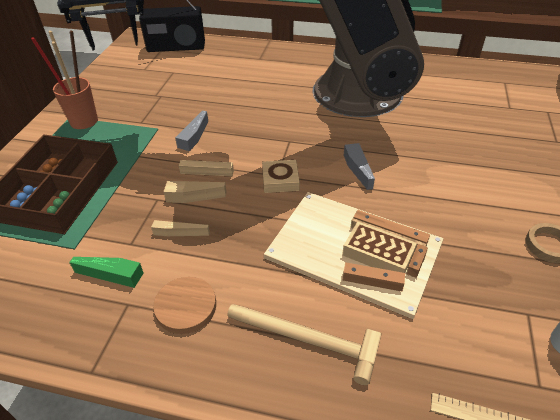

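The top view shows the three pale pieces. The middle one (head near 385,215, tip near 338,225) is the widest with a squared head, so it's the wedge. The jig's block end is at the left (end stop near 152,168), with the straight fence at the lower edge and the sloping fence at the upper.

```bash
cat > h.py <<'E'
from cell import *
import numpy as np, cv2
from scipy.spatial.transform import Rotation as R
def cam(n):
    c=camera_info(n); return c
def ray(c,u,v):
    d=R.from_euler('xyz',c['rotation']).apply([(u-c['cx'])/c['fx'],(v-c['cy'])/c['fy'],1]); return np.array(c['eye']),d
def pix2w(c,u,v,z):
    e,d=ray(c,u,v); return e+d*(z-e[2])/d[2]
def w2pix(c,P):
    q=R.from_euler('xyz',c['rotation']).inv().apply(np.atleast_2d(P)-c['eye']); return np.c_[c['fx']*q[:,0]/q[:,2]+c['cx'],c['fy']*q[:,1]/q[:,2]+c['cy']]
def go(p,yaw,s=None):
    "dp (m) and rot for target TCP p (mm), yaw, tool down"
    s=s or state(); Q=R.from_euler('xyz',s['tcp_rot']); T=R.from_euler('xyz',[-np.pi/2,0,yaw])
    print('dp',np.round(Q.inv().apply(np.array(p)-s['eef_pos'])/1000,4),'rot',np.round((Q.inv()*T).as_rotvec(),4))
def jig2w(J,P):
    "J=(x,y,yaw)"; P=np.atleast_2d(P).astype(float); c,s_=np.cos(J[2]),np.sin(J[2])
    return np.c_[J[0]+c*P[:,0]-s_*P[:,1],J[1]+s_*P[:,0]+c*P[:,1],P[:,2]]
E
python3 - <<'E'
from h import *
c=cam('top')
for u,v in[(157,124),(280,158),(258,240),(133,205)]:print('board',pix2w(c,u,v,15).round())
for u,v in[(390,207),(392,220),(338,225)]:print('wedge',pix2w(c,u,v,32).round())
w=cam('wrist');s=state()
Q=R.from_euler('xyz',s['tcp_rot']);print('cam in tool',Q.inv().apply(w['eye']-s['eef_pos']),(Q.inv()*R.from_euler('xyz',w['rotation'])).as_matrix().round(2),w['fx'],w['cx'],w['cy'])
E
```

```text
board [727. 178.  15.]
board [ 652. -110.   15.]
board [461. -63.  15.]
board [536. 225.  15.]
wedge [ 540. -362.   32.]
wedge [ 511. -366.   32.]
wedge [ 497. -243.   32.]
cam in tool [ -78.35007221 -169.75993591    0.78673687] [[-0.    0.96  0.28]
 [-0.   -0.28  0.96]
 [ 1.    0.    0.  ]] 322.0976608478359 279.1745636525278 207.47242018836832
```

Run:
```python
from h import *
go([512,-305,190],-1.34)
```

```text
dp [-0.3329  0.0243 -0.1305] rot [ 8.0000e-04 -1.3608e+00 -7.0000e-04]
```

```bash
python3 -m jog '{"dp":[[-0.333,0.024,-0.13],[-0.333,0.024,-0.13],[-0.333,0.024,-0.13],[-0.333,0.024,-0.13],[-0.333,0.024,-0.13],[-0.333,0.024,-0.13],[-0.333,0.024,-0.13],[-0.333,0.024,-0.13],[-0.333,0.024,-0.13],[-0.333,0.024,-0.13],[-0.333,0.024,-0.13],[-0.333,0.024,-0.13]],"rot":[[0,-1.36,0],[0,-1.36,0],[0,-1.36,0],[0,-1.36,0],[0,-1.36,0],[0,-1.36,0],[0,-1.36,0],[0,-1.36,0],[0,-1.36,0],[0,-1.36,0],[0,-1.36,0],[0,-1.36,0]],"claw":[0.095,0.095,0.095,0.095,0.095,0.095,0.095,0.095,0.095,0.095,0.095,0.095]}'
python3 - <<'E'
from h import *
s=state();print(s['joints'].round(2),s['qvel'].round(2),s['tcp_rot']);cv2.imwrite('pics/w1.png',read_camera('wrist')[:,:,::-1])
E
```

```text
t: 1.3
eef_pos: [512.1, -306.0, 190.6]
tcp_rot: [-1.571, -0.0, -1.345]
ft_force: [0.1, 0.3, -0.5]
opening: 1.002
[-0.65  0.48  1.66 -0.    1.01 -0.88] [-0.   -0.   -0.   -0.    0.   -0.01] [-1.57087313e+00 -3.32588180e-05 -1.34488554e+00]
```

View pics/w1.png

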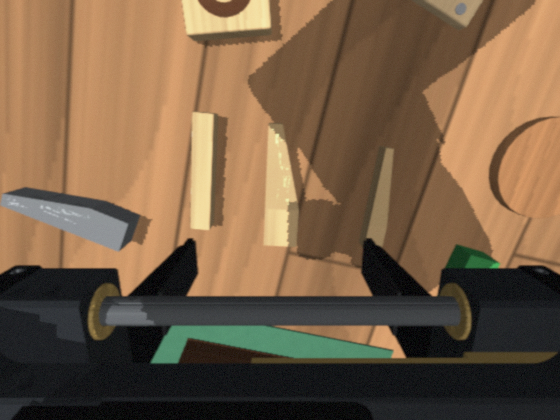

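The wrist view shows the wedge in the middle: tip near (275,125), head end near (281,246), straight side on the left. The batten is on its left and the slim wedge on its right. I'll zoom in to get the corners.

Run:
```python
import cv2
im=cv2.imread('pics/w1.png')[110:260,230:340]
cv2.imwrite('pics/w1c.png',cv2.resize(im,None,fx=4,fy=4,interpolation=cv2.INTER_CUBIC))
```

```text
(no output)
```

View pics/w1c.png

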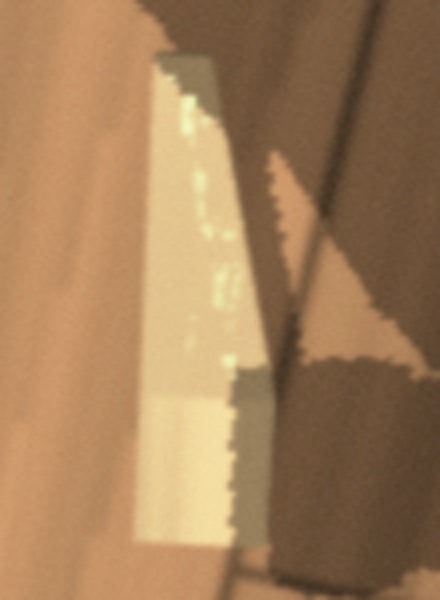

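Run:
```python
from h import *
from scipy.optimize import least_squares
c=cam('wrist')
px=np.array([[155,57],[211,57],[132,543],[270,547],[275,392]])/4+[230,110]
M=np.array([[109,18,32],[109,4,32],[-21,18,32],[-21,-18,32],[21,-18,32]])
f=lambda J:(w2pix(c,jig2w(J,M))-px).ravel()
r=least_squares(f,[525,-345,1.75],x_scale=[10,10,.1]);print(r.x,r.fun.reshape(-1,2).round(1))
J=r.x
# top cam check
print(w2pix(cam('top'),jig2w(J,M)).round(1))
p=jig2w(J,[0,0,0])[0]
go([p[0],p[1],6],J[2]-np.pi)
go([p[0],p[1],80],J[2]-np.pi)
```

```text
[ 522.88029124 -345.34262322    1.75105075] [[-0.4 -1. ]
 [-0.2 -0.3]
 [ 1.  -0.5]
 [-0.8 -0.1]
 [ 0.4  2.2]]
[[337.1 230.1]
 [336.  224. ]
 [393.4 220.8]
 [390.4 205.2]
 [372.4 208.2]]
dp [0.0407 0.1847 0.0016] rot [-0.      0.0463  0.0001]
dp [0.0408 0.1107 0.0016] rot [-0.      0.0463  0.0001]
```

```bash
python3 -m jog '{"dp":[[0.041,0.05,0.0015],[0.041,0.1,0.0015],[0.041,0.15,0.0015],[0.041,0.175,0.0015],[0.041,0.185,0.0015],[0.041,0.185,0.0015],[0.041,0.185,0.0015],[0.041,0.185,0.0015],[0.041,0.185,0.0015],[0.041,0.185,0.0015],[0.041,0.185,0.0015],[0.041,0.185,0.0015]],"rot":[[0,0.046,0],[0,0.046,0],[0,0.046,0],[0,0.046,0],[0,0.046,0],[0,0.046,0],[0,0.046,0],[0,0.046,0],[0,0.046,0],[0,0.046,0],[0,0.046,0],[0,0.046,0]],"claw":[0.07,0.07,0.07,0.07,0.07,0.07,0.03,0.03,0.03,0.03,0.03,0.03]}'
python3 - <<'E'
from h import *
s=state();print(s['opening']*95.1,s['eef_pos'],s['tcp_rot'])
E
```

```text
t: 2.55
eef_pos: [523.4, -345.3, 6.3]
tcp_rot: [-1.57, -0.001, -1.387]
ft_force: [-0.9, 1.0, 6.2]
opening: 0.375
35.652255933126646 [ 523.38962369 -345.3223935     6.28136894] [-1.57033715e+00 -6.77135583e-04 -1.38669596e+00]
```

Run:
```python
from h import *
J=[606.6,106,1.316]
p=jig2w(J,[-130,-100,0])[0];print(p)
go([p[0],p[1],200],J[2]-np.pi)
```

```text
[670.605184   -45.00773629   0.        ]
dp [-0.2682 -0.1938  0.1998] rot [-0.0006  0.4389  0.0006]
```

```bash
python3 -m jog '{"dp":[[0,-0.04,0],[0,-0.08,0],[-0.03,-0.11,0.02],[-0.268,-0.194,0.2],[-0.268,-0.194,0.2],[-0.268,-0.194,0.2],[-0.268,-0.194,0.2],[-0.268,-0.194,0.2],[-0.268,-0.194,0.2],[-0.268,-0.194,0.2],[-0.268,-0.194,0.2],[-0.268,-0.194,0.2]],"rot":[[0,0,0],[0,0,0],[0,0.1,0],[0,0.439,0],[0,0.439,0],[0,0.439,0],[0,0.439,0],[0,0.439,0],[0,0.439,0],[0,0.439,0],[0,0.439,0],[0,0.439,0]],"claw":[0.03,0.03,0.03,0.03,0.03,0.03,0.03,0.03,0.03,0.03,0.03,0.03]}'
python3 - <<'E'
from h import *
import pickle
s=state();print(s['opening']*95.1,s['eef_pos'],s['tcp_rot'],s['qvel'].round(2))
c=camera_info('wrist');pickle.dump(c,open('c2.pkl','wb'));im=read_camera('wrist')[:,:,::-1];cv2.imwrite('pics/j0.png',im)
cv2.imwrite('pics/j1.png',cv2.resize(im[0:300],(800,429),interpolation=cv2.INTER_CUBIC))
E
```

```text
t: 3.75
eef_pos: [670.1, -46.0, 198.9]
tcp_rot: [-1.572, -0.001, -1.826]
ft_force: [0.1, -0.5, -1.7]
opening: 0.375
35.69070007500449 [670.08165227 -45.96511814 198.86752153] [-1.57204481e+00 -5.88691979e-04 -1.82587324e+00] [-0.02 -0.    0.01 -0.    0.    0.  ]
```

View pics/j1.png

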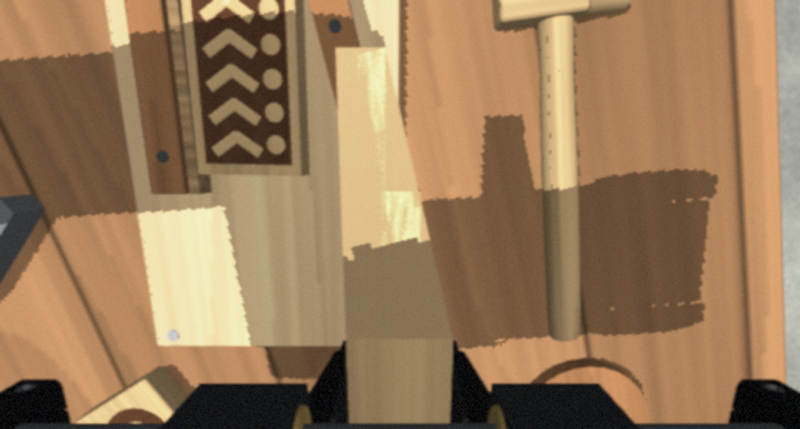

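The wrist view shows the jig's near-left board corner at about (158,346), the straight fence's end at about (152–185,193) and the block's front corners at about (205,165) and (300,172). The held wedge is at the right. I'll fit the jig pose to both cameras' edges.

```bash
cat > fit.py <<'E'
from h import *
import pickle
from scipy.optimize import least_squares
from scipy.ndimage import map_coordinates
cw=pickle.load(open('c2.pkl','rb')); ct=camera_info('top')
iw=cv2.imread('pics/j0.png'); it=cv2.imread('pics/top0.png')
B=[((-200,100,15),(100,100,15)),((-200,-100,15),(100,-100,15)),((-200,-100,15),(-200,100,15)),((100,-100,15),(100,100,15))]
F=[((-75,40,39),(75,40,39)),((-45,-65,39),(60,-39,39)),((60,-22,39),(60,40,39)),]
def samp(L,n=60): return np.vstack([np.linspace(a,b,n) for a,b in L]).astype(float)
def dt(im):
    e=cv2.Canny(cv2.GaussianBlur(im,(3,3),0),40,110); return cv2.distanceTransform(255-e,cv2.DIST_L2,5)
dt_t,dt_w=dt(it),dt(iw)
def val(d,p,cut,rows):
    ok=(p[:,0]>0)&(p[:,0]<559)&(p[:,1]>0)&(p[:,1]<rows)
    v=map_coordinates(d,[p[:,1],p[:,0]],order=1,mode='nearest'); return np.where(ok,np.minimum(v,cut),0)
E
python3 - <<'E'
from fit import *
PB=samp(B);PW=samp([B[0],B[2]]);
x0=np.array([606.6,106,1.316])
# eyeballed wrist cues
cu=np.array([[158,346],])*.7
def f(J):
    a=val(dt_t,w2pix(ct,jig2w(J,PB)),5,419); b=val(dt_w,w2pix(cw,jig2w(J,PW))*1.,8,245)
    return a.sum()*2+b.sum()
from scipy.optimize import minimize,differential_evolution
for nm,g in(('both',f),('top',lambda J:val(dt_t,w2pix(ct,jig2w(J,PB)),5,419).sum()),('wrist',lambda J:val(dt_w,w2pix(cw,jig2w(J,PW)),8,245).sum())):
    r=differential_evolution(g,[(a-w,a+w) for a,w in zip(x0,(12,12,.04))],seed=1,tol=1e-6,maxiter=200);print(nm,r.x,r.fun)
    if nm=='both':J=r.x
np.save('J.npy',J)
print(w2pix(cw,jig2w(J,[-200,100,15]))/.7)
o1=cv2.resize(iw[:245],None,fx=1.4,fy=1.4);o2=cv2.resize(it[110:255,120:300],None,fx=3,fy=3)
for a,b in B+F:
    for o,c,k,off in((o1,cw,1.4,(0,0)),(o2,ct,3,(120,110))):
        p=(w2pix(c,jig2w(J,[a,b]))-off)*k
        cv2.line(o,tuple(p[0].round().astype(int).tolist()),tuple(p[1].round().astype(int).tolist()),(0,0,255) ,1)
out=np.zeros((600,800,3),np.uint8);h=min(343,600);out[:o1.shape[0],:o1.shape[1]]=o1[:,:800]
o2=o2[::1];o2=cv2.resize(o2,(319,257));out[343:,:319]=o2;
cv2.imwrite('pics/ov.png',out)
E
```

```text
both [606.73082638 107.46252555   1.31033699] 313.71221923828125
top [606.30600539 107.49676343   1.31091448] 75.80035400390625
wrist [606.33596408 102.69789834   1.31076885] 12.826395
[[155.9763222  344.66792344]]
```

View pics/ov.png

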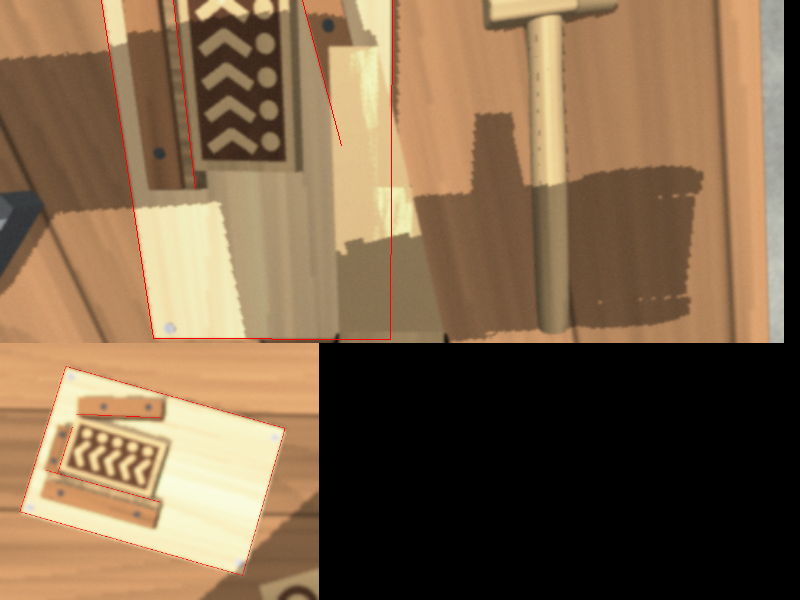

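Run:
```python
from h import *
J=[606.6,107,1.3105]
p=jig2w(J,[-127,-58,0])[0];print(p)
go([p[0],p[1],60],J[2]-np.pi)
go([p[0],p[1],22],J[2]-np.pi)
```

```text
[629.96060054 -30.64912765   0.        ]
dp [-0.0053  0.1389 -0.0426] rot [0.0013 0.0042 0.0005]
dp [-0.0053  0.1769 -0.0425] rot [0.0013 0.0042 0.0005]
```

```bash
python3 -m jog '{"dp":[[-0.0053,0.02,-0.0425],[-0.0053,0.06,-0.0425],[-0.0053,0.1,-0.0425],[-0.0053,0.135,-0.0425],[-0.0053,0.139,-0.0425],[-0.0053,0.139,-0.0425],[-0.0053,0.139,-0.0425],[-0.0053,0.139,-0.0425],[-0.0053,0.139,-0.0425]],"rot":[[0.001,0.004,0],[0.001,0.004,0],[0.001,0.004,0],[0.001,0.004,0],[0.001,0.004,0],[0.001,0.004,0],[0.001,0.004,0],[0.001,0.004,0],[0.001,0.004,0]],"claw":[0.03,0.03,0.03,0.03,0.03,0.03,0.03,0.03,0.03]}'
python3 - <<'E'
from h import *
J=[606.6,107,1.3105]
p=jig2w(J,[-127,-58,0])[0]
go([p[0],p[1],22],J[2]-np.pi)
im=read_camera('wrist')[:,:,::-1];cv2.imwrite('pics/j2.png',im[0:260])
E
```

```text
t: 4.7
eef_pos: [631.5, -29.4, 62.1]
tcp_rot: [-1.568, 0.0, -1.83]
ft_force: [0.9, -0.5, -0.9]
opening: 0.374
dp [ 0.0016  0.0401 -0.0014] rot [-0.0032  0.0013 -0.0002]
```

View pics/j2.png

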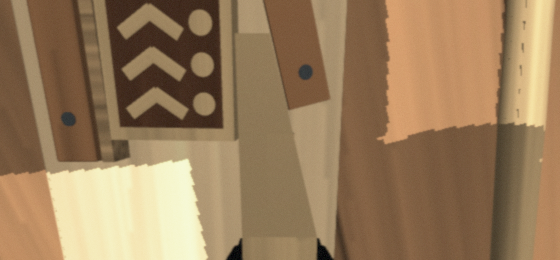

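The wedge hangs over the slot. Its tip (236–268, 33) is between the block's side (about 237) and the sloping fence's inner edge (265,0 to 290,108). I'll lower it with a small correction.

```bash
python3 -m jog '{"dp":[[0.0016,0.01,-0.0014],[0.0016,0.02,-0.0014],[0.0016,0.03,-0.0014],[0.0016,0.036,-0.0014],[0.0016,0.0395,-0.0014],[0.0016,0.0395,-0.0014],[0.0016,0.0395,-0.0014]],"rot":[[-0.003,0.001,0],[-0.003,0.001,0],[-0.003,0.001,0],[-0.003,0.001,0],[-0.003,0.001,0],[-0.003,0.001,0],[-0.003,0.001,0]],"claw":[0.03,0.03,0.03,0.03,0.03,0.03,0.03]}'
```

```text
t: 5.45
eef_pos: [629.2, -30.4, 21.3]
tcp_rot: [-1.573, -0.0, -1.831]
ft_force: [-2.8, -0.1, 4.5]
opening: 0.376
```

```bash
python3 -m jog '{"dp":[[0,0,0],[0,0,0],[0,0,0],[0,-0.02,0],[0,-0.05,0],[0,-0.1,0],[0,-0.14,0],[0.02,-0.17,0],[0.02,-0.17,0],[0.02,-0.17,0]],"rot":[[0,0,0],[0,0,0],[0,0,0],[0,0,0],[0,0,0],[0,0,0],[0,0,0],[0,0,0],[0,0,0],[0,0,0]],"claw":[0.058,0.058,0.058,0.058,0.058,0.058,0.03,0,0,0]}'
python3 - <<'E'
from h import *
s=state();print(s['opening'],s['eef_pos'],s['tcp_rot'])
c=camera_info('wrist');im=read_camera('wrist')[:,:,::-1].copy();cv2.imwrite('pics/j3r.png',im)
J=[606.6,107,1.3105]
# wedge as intended, block clamped, drawn as overlay
o=cv2.resize(im[:330],None,fx=1.4,fy=1.4)
def dr(P,col):
    p=(w2pix(c,jig2w(J,P))*1.4).round().astype(int);cv2.polylines(o,[p.reshape(-1,1,2)],True,col,1)
W=np.array([[109,18],[109,4],[21,-18],[-21,-18],[-21,18]])+[-127,-58];dr(np.c_[W,[47]*5],(0,0,255))
dr([[-60,-30,45],[60,-30,45],[60,40,45],[-60,40,45]],(255,0,0));dr([[-75,40,39],[75,40,39]],(0,255,0));dr([[-45,-65,39],[60,-39,39]],(0,255,0))
cv2.imwrite('pics/j3.png',o)
E
```

```text
t: 6.45
eef_pos: [624.4, -50.1, 191.3]
tcp_rot: [-1.572, 0.0, -1.832]
ft_force: [0.2, -0.8, -0.6]
opening: 0.329
0.3293414104839739 [624.41764459 -50.12770709 191.30239718] [-1.57186499e+00  7.95954048e-05 -1.83155852e+00]
```

View pics/j3.png

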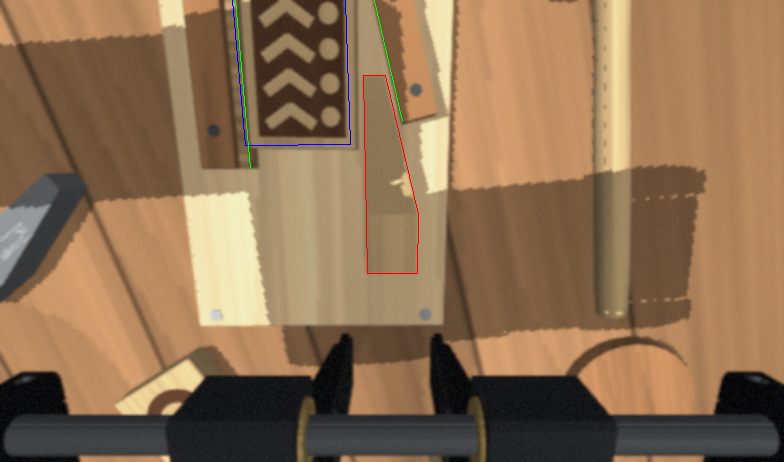

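The overlay confirms it: the wedge lies in the slot at the intended pose (red outline), clear of the fence and of the block. Next I'll bring the closed fingers down behind its thick end.

Run:
```python
from h import *
J=[606.6,107,1.3105]
p=jig2w(J,[-172,-55,0])[0];print(p)
go([p[0],p[1],24],J[2]-np.pi)
```

```text
[615.48014842 -73.36114594   0.        ]
dp [ 0.025   0.1663 -0.0018] rot [ 0.003  -0.0001  0.0001]
```

```bash
python3 -m jog '{"dp":[[0.025,0,-0.002],[0.025,0.04,-0.002],[0.025,0.08,-0.002],[0.025,0.12,-0.002],[0.025,0.15,-0.002],[0.025,0.165,-0.002],[0.025,0.165,-0.002],[0.025,0.165,-0.002]],"rot":[[0,0,0],[0,0,0],[0,0,0],[0,0,0],[0,0,0],[0,0,0],[0,0,0],[0,0,0]],"claw":[0,0,0,0,0,0,0,0]}'
python3 - <<'E'
from h import *
J=[606.6,107,1.3105]
s=state();c,s_=np.cos(J[2]),np.sin(J[2]);d=s['eef_pos']-[J[0],J[1],0];print('jig',c*d[0]+s_*d[1],-s_*d[0]+c*d[1],d[2],s['opening'],s['ft_force'])
E
```

```text
t: 7.3
eef_pos: [616.1, -73.3, 26.5]
tcp_rot: [-1.573, -0.0, -1.831]
ft_force: [1.0, -0.4, 1.1]
opening: 0.007
jig -171.81169502389523 -55.60983100070358 26.511621377705417 0.007280492453294771 [ 1.02840446 -0.43775311  1.13318864]
```

```bash
cat > st.py <<'E'
from h import *
J=[606.6,107,1.3105]
s=state();c,s_=np.cos(J[2]),np.sin(J[2]);d=s['eef_pos']-[J[0],J[1],0];f=s['ft_force']
print('jig',(c*d[0]+s_*d[1]).round(1),(-s_*d[0]+c*d[1]).round(1),d[2].round(1),'F',(c*f[0]+s_*f[1]).round(1),(-s_*f[0]+c*f[1]).round(1),f[2].round(1))
E
python3 -m jog '{"dp":[[-0.005,0.003,0],[-0.010,0.003,0],[-0.015,0.003,0],[-0.02,0.003,0],[-0.025,0.003,0],[-0.03,0.003,0],[-0.035,0.003,0],[-0.04,0.003,0],[-0.045,0.003,-0.001],[-0.05,0.003,-0.001],[-0.055,0.003,-0.002],[-0.055,0.003,-0.002]],"rot":[[0,0,0],[0,0,0],[0,0,0],[0,0,0],[0,0,0],[0,0,0],[0,0,0],[0,0,0],[0,0,0],[0,0,0],[0,0,0],[0,0,0]],"claw":[0,0,0,0,0,0,0,0,0,0,0,0]}'
python3 st.py
```

```text
t: 8.5
eef_pos: [627.5, -19.3, 23.1]
tcp_rot: [-1.574, -0.0, -1.83]
ft_force: [-1.8, -1.4, 0.7]
opening: 0.004
jig -116.7 -52.7 23.1 F -1.9 1.4 0.7
```

```bash
python3 -m jog '{"dp":[[-0.003,0,0],[-0.006,0,0],[-0.009,0,-0.001],[-0.011,0,-0.001],[-0.013,0,-0.002],[-0.015,0,-0.002],[-0.015,0,-0.002]],"rot":[[0,0,0],[0,0,0],[0,0,0],[0,0,0],[0,0,0],[0,0,0],[0,0,0]],"claw":[0,0,0,0,0,0,0]}'
python3 st.py
```

```text
t: 9.2
eef_pos: [626.6, -7.0, 23.0]
tcp_rot: [-1.58, -0.004, -1.83]
ft_force: [-18.3, -21.9, 11.6]
opening: 0.006
jig -105.0 -48.7 23.0 F -25.9 12.0 11.6
```

Run:
```python
from h import *
J=[606.6,107,1.3105]
out=[]
for n,off in (('wrist',None),('top',(130,115)),('scene',(255,190))):
    c=camera_info(n);im=read_camera(n)[:,:,::-1].copy();cv2.imwrite(f'pics/k_{n}.png',im)
    if n=='wrist':
        o=im[:260]
    else:
        o=cv2.resize(im[off[1]:off[1]+130,off[0]:off[0]+(160 if n=='top' else 200)],None,fx=2.5,fy=2.5,interpolation=cv2.INTER_CUBIC)
    out.append(o)
C=np.zeros((590,800,3),np.uint8);C[:260,:560]=out[0];C[262:587,:400]=out[1][:325];C[262:587,400:800]=out[2][:325,:400]
cv2.imwrite('pics/k.png',C)
```

```text
(no output)
```

View pics/k.png

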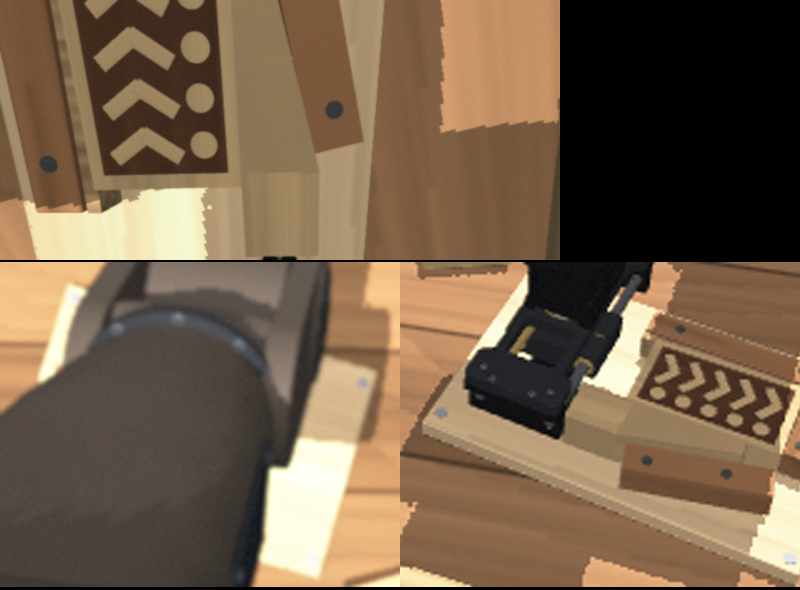

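The wrist view shows the wedge seated between the block and the sloping fence, with its head at cols 245–318 and the taper starting at row ~172. The block's near corners are at about (100,190) and (240,187). I'll work out where those are in the jig frame.

```bash
python3 - <<'E'
from h import *
J=[606.6,107,1.3105];c=camera_info('wrist')
def j(u,v,z):
    d=pix2w(c,u,v,z)-[J[0],J[1],0];k,s=np.cos(J[2]),np.sin(J[2]);return np.round([k*d[0]+s*d[1],-s*d[0]+k*d[1]],1)
for n,u,v,z in(('headL',245,172,47),('headR',317,172,47),('endL',246,257,47),('endR',318,257,47),('blkR',241,187,45),('blkL',98,188,45),('blkRtop',229,0,45),('fenceEnd in',107,212,39),('fence top',73,0,39),('slopeend',317,153,39),('outer',361,140,39)):print(n,j(u,v,z))
E
python3 st.py
```

```text
headL [-52.6 -33.1]
headR [-52.5 -66. ]
endL [-95.  -32.4]
endR [-94.8 -67.9]
blkR [-60.1 -30.8]
blkL [-60.8  36.7]
blkRtop [ 16.8 -28.5]
fenceEnd in [-74.5  37.7]
fence top [18.6 37.9]
slopeend [-44.9 -66.5]
outer [-38.8 -86.8]
jig -105.1 -48.7 23.0 F -25.6 12.6 11.3
```

Run:
```python
from h import *
J=[606.6,107,1.3105];c=camera_info('wrist')
im=cv2.imread('pics/k_wrist.png');k=2.6
o=cv2.resize(im[:225,30:335],None,fx=k,fy=k,interpolation=cv2.INTER_CUBIC)
cv2.imwrite('pics/k2.png',o)
```

```text
(no output)
```

View pics/k2.png

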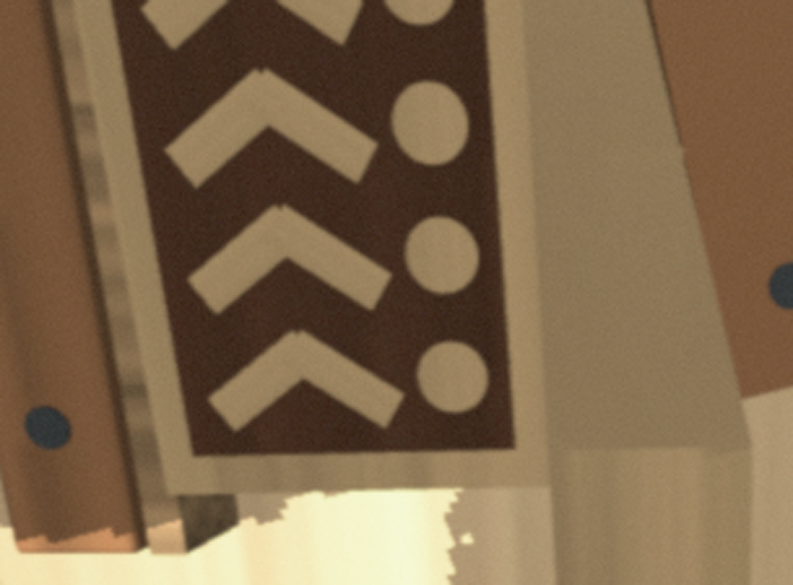

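Run:
```python
from h import *
J=[606.6,107,1.3105];c=camera_info('wrist')
def j(u,v,z):
    d=pix2w(c,u/2.6+30,v/2.6,z)-[J[0],J[1],0];k,s=np.cos(J[2]),np.sin(J[2]);return np.round([k*d[0]+s*d[1],-s*d[0]+k*d[1]],1)
for n,u,v,z in(('blkL',168,493,45),('blkR',549,487,45),('blkLtop',75,0,45),('blkRtop',523,0,45),('corkend',188,552,39),('slope end',740,399,39),('slope top',647,0,39),('headL',552,450,47),('headR',750,445,47),('taper mid',681,150,47)):print(n,j(u,v,z))
```

```text
blkL [-61.5  38.4]
blkR [-60.2 -30.9]
blkLtop [16.9 40.2]
blkRtop [ 16.8 -29.4]
corkend [-74.7  40.1]
slope end [-45.1 -65.4]
slope top [ 18.5 -48.4]
headL [-53.1 -31.9]
headR [-52.1 -66.6]
taper mid [ -4.8 -54. ]
```

The block is slightly skewed: its near end is about 1.6 mm off the cork, because the finger is dragging the wedge's tail sideways. I'll back off, shift toward the block and push again with a slight drift the right way.

```bash
python3 -m jog '{"dp":[[0.01,0,0],[0.02,0,0],[0.02,0,-0.004],[0.02,0,-0.004],[0.013,0,-0.004],[0.009,0,-0.004]],"rot":[[0,0,0],[0,0,0],[0,0,0],[0,0,0],[0,0,0],[0,0,0]],"claw":[0,0,0,0,0,0]}'
python3 st.py
python3 -m jog '{"dp":[[-0.003,0,-0.001],[-0.006,0,-0.002],[-0.008,0,-0.003],[-0.01,0,-0.004],[-0.01,0,-0.004]],"rot":[[0,0,0],[0,0,0],[0,0,0],[0,0,0],[0,0,0]],"claw":[0,0,0,0,0]}'
python3 st.py
```

```text
t: 9.95
eef_pos: [624.1, -11.4, 23.2]
tcp_rot: [-1.572, 0.0, -1.83]
ft_force: [0.3, -0.2, 0.4]
opening: 0.008
jig -110.0 -47.4 23.2 F -0.1 -0.3 0.4
t: 10.45
eef_pos: [622.4, -1.5, 23.2]
tcp_rot: [-1.573, 0.0, -1.831]
ft_force: [-0.4, 0.4, -0.0]
opening: 0.005
jig -100.8 -43.2 23.2 F 0.3 0.4 -0.0
```

```bash
python3 -m jog '{"dp":[[-0.002,0,0],[-0.004,0,-0.0005],[-0.006,0,-0.001],[-0.006,0,-0.001]],"rot":[[0,0,0],[0,0,0],[0,0,0],[0,0,0]],"claw":[0,0,0,0]}'
python3 st.py
python3 - <<'E'
from h import *
im=read_camera('wrist')[:,:,::-1].copy();cv2.imwrite('pics/m_wrist.png',im)
cv2.imwrite('pics/m.png',cv2.resize(im[:270,30:335],None,fx=2.2,fy=2.2,interpolation=cv2.INTER_CUBIC))
E
```

```text
t: 10.85
eef_pos: [622.8, 3.4, 23.2]
tcp_rot: [-1.573, -0.001, -1.831]
ft_force: [-1.4, -7.9, 1.8]
opening: 0.005
jig -95.9 -42.4 23.2 F -8.0 -0.7 1.8
```

View pics/m.png

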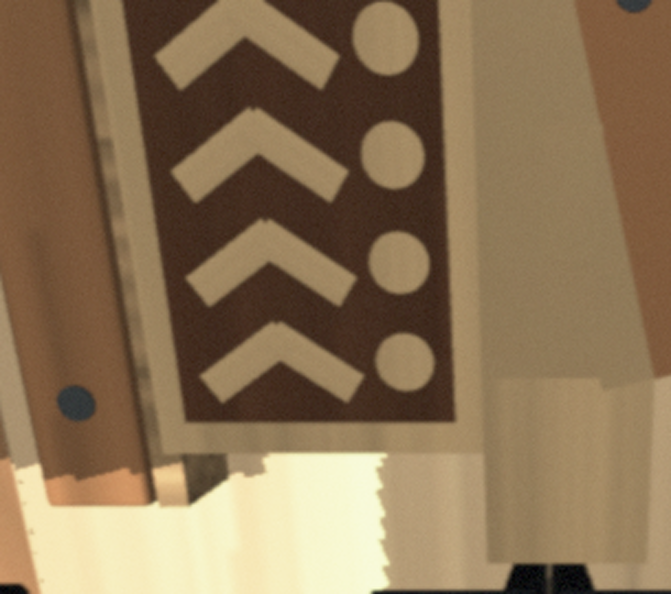

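The wedge went further in and the block is now square against the cork. The finger (cols 510–590) bears on the head (488–648). I'll push on until it jams.

```bash
python3 -m jog '{"dp":[[-0.001,0,0],[-0.002,0,0],[-0.003,0,-0.0005],[-0.004,0,-0.0005],[-0.004,0,-0.0005]],"rot":[[0,0,0],[0,0,0],[0,0,0],[0,0,0],[0,0,0]],"claw":[0,0,0,0,0]}'
python3 st.py
```

```text
t: 11.4
eef_pos: [623.0, 6.1, 23.2]
tcp_rot: [-1.574, -0.003, -1.831]
ft_force: [-3.8, -17.3, 2.7]
opening: 0.004
jig -93.3 -41.8 23.2 F -17.7 -0.8 2.7
```

```bash
python3 -m jog '{"dp":[[-0.001,0,0],[-0.002,0,0],[-0.003,0,0],[-0.003,0,0],[-0.003,0,0]],"rot":[[0,0,0],[0,0,0],[0,0,0],[0,0,0],[0,0,0]],"claw":[0,0,0,0,0]}'
python3 st.py
```

```text
t: 11.9
eef_pos: [623.1, 8.0, 23.2]
tcp_rot: [-1.575, -0.004, -1.831]
ft_force: [-8.4, -24.2, 4.8]
opening: 0.002
jig -91.4 -41.4 23.2 F -25.6 1.9 4.8
```

It's jammed at about 26 N, roughly 9 mm past home. I'll back off, raise the hand and check.

```bash
python3 -m jog '{"dp":[[0.01,0,0],[0.03,0,0],[0.04,0,0],[0.04,-0.04,0],[0.04,-0.08,0],[0.04,-0.13,0],[0.04,-0.17,0],[0.04,-0.17,0],[0.04,-0.17,0]],"rot":[[0,0,0],[0,0,0],[0,0,0],[0,0,0],[0,0,0],[0,0,0],[0,0,0],[0,0,0],[0,0,0]],"claw":[0,0,0,0,0,0,0,0,0]}'
python3 st.py
python3 - <<'E'
from h import *
J=[606.6,107,1.3105];c=camera_info('wrist');im=read_camera('wrist')[:,:,::-1].copy();k=2.4
o=cv2.resize(im[:240,120:430],None,fx=k,fy=k,interpolation=cv2.INTER_CUBIC)
def dr(P,col):
    p=((w2pix(c,jig2w(J,P))-[120,0])*k).round().astype(int);cv2.polylines(o,[p.reshape(-1,1,2)],True,col,1)
W=np.array([[109,18],[109,4],[21,-18],[-21,-18],[-21,18]])+[-60,-46];dr(np.c_[W,[47]*5],(0,0,255))
dr([[-75,40,39],[75,40,39]],(0,255,0));dr([[-45,-65,39],[60,-39,39]],(0,255,0))
cv2.imwrite('pics/n.png',o)
E
```

```text
t: 12.8
eef_pos: [614.4, -27.4, 193.7]
tcp_rot: [-1.571, 0.0, -1.831]
ft_force: [-0.7, -0.1, -0.9]
opening: 0.007
jig -127.9 -42.1 193.7 F -0.3 0.7 -0.9
```

View pics/n.png

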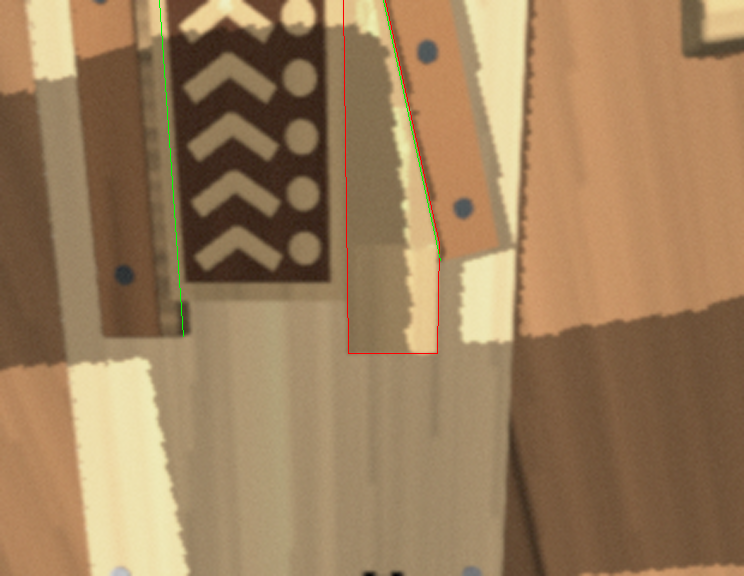

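The wedge matches the predicted outline at jig (-60, -46): about 9 mm past home and still there after I backed off. The block lies flat and square, about 2 mm into the cork.

```bash
python3 -c "
from cell import *
print(job_done())"
```

```text
the job is handed in; nothing more can be done
None
```

I picked up the large squared-head wedge, laid it loose in the slot thin end first and let go. I then pushed its thick end with closed fingers until it jammed, withdrew the hand and handed the job in at about 13 s of the 54 s allowed.

- **First push:** it bound at about 26 N with the block skewed, its near end about 1.6 mm off the cork. I backed off, shifted toward the block and pushed again, and the block came square.
- **Final push:** about 8, then 18, then 26 N as it tightened.
- **Last check:** after withdrawal the wrist view showed the wedge flat at about jig x -60, y -46, roughly 9 mm past home. The block was square and pressed about 2 mm into the cork. The hand was clear, at about zero force.
- **Limits of the check:** positions come from camera calibration good to about 2 mm. The last picture cut off the block's far end, so its contact with the end stop was not seen there.
- **Disagreement:** when fitting the jig pose, the wrist camera alone put the jig about 4.5 mm away from the top-camera fit along its length. I used the top-camera/combined result, and later wrist views of the fences agreed with it.

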